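# Set the stirrer's speed selector and start it

### The job

Set the speed selector of the magnetic stirrer to the fifth of its six ticks (counted clockwise, from the shortest tick) by pushing its lever round with a fingertip, click by click, and then press the start key all the way down and let it come up again. Do not pinch or grip the lever, do not press the key before the selector is set, and leave the beaker on the plate and the jar and vial beside the stirrer where they stand.

Things in the scene. Friction and masses are not known exactly. Their poses are not given: they have to be found in the camera images.
- stirrer: Magnetic stirrer, low white box 240 x 170 x 50 mm, fixed. Origin under its centre; own x from the control side to the back, y left, z up. Flat top at z = 50 mm; round steel plate, 124 mm wide, top at z = 60, centre x = 48, y = 0. Selector axis at x = -72, y = 35; start key at x = -72, y = -52. Six black ticks round the selector, 30 deg apart, start 40 mm from its axis; 5 to 13 mm long.
- selector (a joint): Selector angle, rad, growing clockwise from above: 0 at the first (shortest) tick, 0.524 per tick, fifth tick 2.094, sixth 2.618; stops 0.06 beyond the end ticks. Starts at one of ticks 1 to 3. A sprung detent holds it at a tick (2 to 4 N near the lever's end to leave it); past half-way it snaps ahead to the next. At 0 the nose points 75 deg counter-clockwise of the stirrer's +x.
- selector_axis (a point): Point on the selector's vertical turning axis, 15 mm above the stirrer's top (65 mm above the worktop), about half-way up the lever.
- selector_nose (a point): Pointing end of the black upright lever, 38 mm from the turning axis, 15 mm above the stirrer's top. The lever runs from 18 mm behind the axis to here, 15 mm wide, top 27 mm above the stirrer's top, with a white line on top toward this end. It stands on a flat round skirt 54 mm across, 5.5 mm high; a low hub under it is 27 mm across, top 10 mm above the stirrer's top.
- start_key (a joint): Travel of the start key, m: 0 up, 0.005 fully down. A spring brings it up; fully down takes 4 N.
- start_key_top (a point): Centre of the top face of the round grey start key, 24 mm across, 10 mm above the stirrer's top when up; a black bezel 36 mm across and 3 mm high surrounds it. To the right of the selector; pressed straight down.
- glass_beaker: Small empty glass beaker, 55 mm across and 66 mm high, standing loose on the stirrer's steel plate; origin at the centre of its underside.
- jar: Plastic jar with a green cap, 47 mm across, 83 mm high, standing loose on the worktop beside the stirrer; origin at the centre of its underside.
- vial: Glass vial with a white cap, 21 mm across, 45 mm high, standing loose on the worktop beside the stirrer (on the other side from the jar); origin at the centre of its underside.
- lever_ccw (a point): On the flat counter-clockwise flank of the lever (50 mm long, 6 to 25 mm above the stirrer's top): 24 mm from the axis along the lever, 7.5 mm beside its middle line, 14 mm above the stirrer's top. Pushing here turns the selector clockwise. Pressing both flanks, or both ends of the lever, at once counts as pinching.
- lever_cw (a point): The same on the clockwise flank. Pushing here turns the selector counter-clockwise.
Mind the look-alikes: they are no part of the job. Leave any black or red look-alike of the jar alone.

How it is judged:
By the outcome, as a careful person would: the job done as asked, in the order asked, and still so for the second after the job is handed in, with the robot touching nothing.
It also fails if it takes over 51 s, if anything falls off the work surface, if the arm or the gripper's body presses on something with over 40 N, if the wrist force passes 120 N, or if a joint passes its speed limit or range.

### The arm

A 7-joint arm with a two-finger parallel gripper is mounted at the origin on a cart in front of the work surface, level with it; the furniture and walls round the work are solid. World frame = base frame: x ahead of the robot, y to its left, z up, the work surface at z = 0. Lengths are in mm, angles in degrees, forces in N, time in s.
With the tool pointing down it reaches from about 425 to 1025 mm from the base axis. Payload 9.4 kg.
Tool frame: the origin (TCP) lies between the finger pads; the fingertips stand 19 mm ahead of it and the grasp point (between the pads) is the TCP; z points along the fingers, y is the direction in which the jaws open and shut (so a half turn about z gives the same grasp; the last joint's range is limited). The gripper opens to 93 mm and grips with 3 to 60 N. Pads are 15 mm wide; open, the fingers measure 128 mm over their backs; the gripper's body (75 mm by 188 mm) begins 65 mm behind the grasp point.
Start: joints at [-4.395, 34.337, -0.143, 91.639, 0.103, 54.024, -4.572], TCP at [724.999, -0.007, 237.618] pointing down, gripper open.
Joint ranges: [-147.43, 147.43], [-19.82, 112.94], [-74.19, 73.91], [6.32, 146.72], [-59.91, 239.91], [6.04, 106.73], [-150.56, 150.56]. Speed limits (degrees/s): [127.2, 127.2, 172.46, 172.46, 180, 180, 180].

### API

Orientations are given as [roll, pitch, yaw] about the fixed x, y, z axes, in that order (R = Rz(yaw) Ry(pitch) Rx(roll)).
In Python, from bench import env, cams gives the robot as it stands.
- The arm moves only by the tool step_arm, never from a script. Its argument "targets" is a list of rows, each a list of 5 numbers: the closure, from 0 (fully open) to 1 (shut), then the shift along the tool's x, y, z as a fraction of full scale, then the turn about the tool's z as a fraction of full scale. In form: [[fingers, dx, dy, dz, twist], ...]. A call has 1 to 5 rows; each row is the pose to reach, as a shift and turn from the pose measured when the call began, along the tool's axes at that moment; what a row does not reach only later rows make up. Full scale, the value 1, is 250 mm for a shift and pi/4 rad for a turn. A row lasts 1/8 s, in which the tool goes at most 62.5 mm and 10.7 degrees, less where a joint would pass 70% of its speed; a pose out of reach is approached as far as the arm can. A call with a number of a shift or a turn outside -1 to 1 is refused whole. A call with a gripper value outside its range is refused whole. The fingers move at their own pace and stop on an object; "force" is the grip in N (left out, the last holds). Time passes only in rows, so rows that repeat a pose let the fingers close. It gives the time, the measured TCP pose, the force and the opening at its end, in the units of the state.
- env.get_obs(): the state, without advancing time (a new reading comes with each control period).
- cams.read_camera(name): name is "scene" or "side" or "wrist"; returns a dict with "color" (384x512x3 uint8, red, green, blue), "vfov" (degrees; the focal length in pixels is half the picture's height over the tangent of half this angle, whatever the lens; pixels are square), "cx", "cy" (the principal point, pixels), "origin" and "rotation" of the camera in the world. Camera axes: x right, y down, z forward; pixel columns grow to the right and rows downward; lengths in mm; the calibration is good to about 2 mm. The wrist camera is an equidistant fisheye: a pixel r from the principal point sees the ray r / f radians off the axis. A picture is of the moment at which its call begins. There is no depth.
- env.finish_job(): hands the job in, once; it reports no verdict.
The state is a dict: "time_s": time; "joints": joint angles; "qd": joint speeds; "joint_efforts": joint torques, N m; "tool_pos": TCP position; "tool_rot": TCP orientation; "wrist_force": force on the tool from outside, world axes, zero at the start; "moment": the same for the moment, N m; "grip_width": opening from 0.0 (shut) to 1.0 (fully open).
Only numpy, scipy, OpenCV 4.12 (cv2) and the standard library are available. Lean on these libraries where they do the work, as an engineer would, in place of code of your own. Each camera call takes 0.05 s, during which the arm holds its last target.

## Working session

There is one attempt and no reset: what is moved stays moved. The work goes in short steps, Python scripts to look and compute and a tool call to move; the robot and the scene stay as the last step left them, time stands still between calls to the robot, and variables do not carry over. Pictures are saved under pics/ and viewed, and the job is handed in when it is done.

Besides the shell and the picture viewer there is one more tool, called after ">>>" in YAML: its name, and indented under it one key for each argument. step_arm: Moves the arm, as the interface text tells. Its arguments: {"type":"object","properties":{"targets":{"type":"array","items":{"type":"array","items":{"type":"number","minimum":-1,"maximum":1}}},"force":{"type":"number"}},"required":["targets"]}

```bash
mkdir -p pics; ls; python3 - <<'E'
from bench import env, cams
import cv2
for n in ["scene","side","wrist"]:
    c=cams.read_camera(n)
    cv2.imwrite(f"pics/{n}0.png",c["color"][:,:,::-1])
    print(n,c["vfov"],c["cx"],c["cy"],c["origin"],c["rotation"])
print(env.get_obs())
E
```

```text
pics
scene 52.16490293724415 254.87295945660094 187.34165394133794 [ 11.4298242  942.74158574 519.82402584] [-119.60935897   -0.87116977 -133.10427748]
side 56.191027711740375 251.52828747322343 199.6909646441306 [ 215.01645973 -247.6691973   485.16225187] [-117.64034584    1.18657564  -31.43671629]
wrist 65.70646984690485 248.18565478965775 187.94338411199806 [725.866392    72.73339203 383.04544561] [ 1.64972166e+02  1.21939791e-01 -4.83258180e-02]
{'time_s': 0.15, 'joints': array([-4.39486518, 34.37257593, -0.14442578, 91.66886075,  0.10491437,
       54.02487629, -4.57083271]), 'qd': array([-0.13564984, -0.16780272,  0.01502262, -0.23387051, -0.01601288,
        0.05241172,  0.07778535]), 'joint_efforts': array([ 4.23705205e-03, -7.65584278e+01,  1.49971146e+00, -2.52563953e+01,
       -5.22377843e-02,  1.48844108e-02,  9.41959070e-05]), 'tool_pos': array([ 7.24664470e+02, -2.45630312e-02,  2.36986092e+02]), 'tool_rot': array([-1.79934287e+02,  8.55829726e-03,  9.00049706e+01]), 'wrist_force': array([0.39041941, 0.61915072, 1.02131016]), 'moment': array([ 0.01181123,  0.0320581 , -0.01836251]), 'grip_width': 1.0003400862249412}
```

View pics/scene0.png

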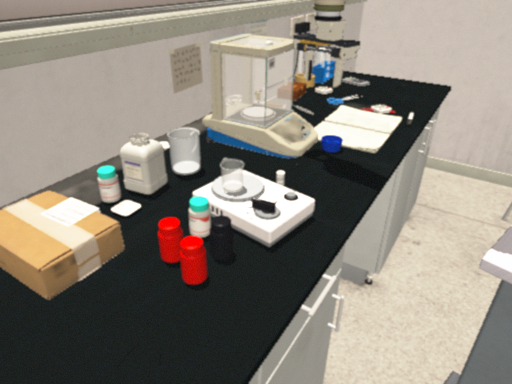

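View pics/side0.png

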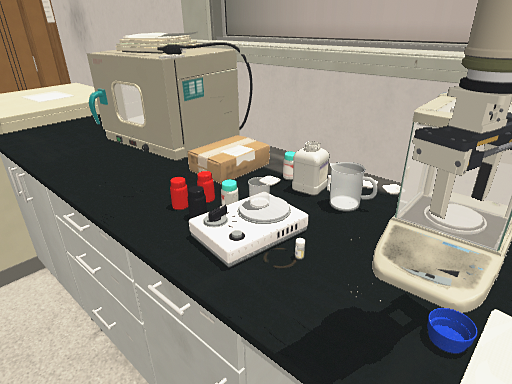

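View pics/wrist0.png

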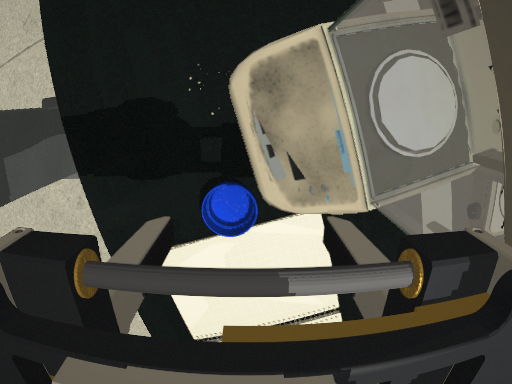

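The scene shows the stirrer at about (255,205) with its lever near (264,206) and the key near (291,197). The green-cap jar is at (199,217) and the vial at (281,177). The look-alikes are two red jars, one black jar and a distant green-cap jar at (108,184). Next I'll take close crops.

```bash
cat > h.py <<'E'
import numpy as np, cv2
from scipy.spatial.transform import Rotation as R
def K(c):
    f=c["color"].shape[0]/2/np.tan(np.radians(c["vfov"]/2)); return f
def proj(c,P,fish=False):
    Rm=R.from_euler("xyz",c["rotation"],degrees=True).as_matrix()
    p=(np.atleast_2d(P)-c["origin"])@Rm
    f=K(c)
    if not fish: return np.c_[f*p[:,0]/p[:,2]+c["cx"], f*p[:,1]/p[:,2]+c["cy"]]
    r=np.hypot(p[:,0],p[:,1]); th=np.arctan2(r,p[:,2])
    return np.c_[f*th*p[:,0]/r+c["cx"], f*th*p[:,1]/r+c["cy"]]
def ray(c,uv,fish=False):
    Rm=R.from_euler("xyz",c["rotation"],degrees=True).as_matrix(); f=K(c)
    x=(uv[0]-c["cx"])/f;y=(uv[1]-c["cy"])/f
    if fish:
        r=np.hypot(x,y); d=np.array([x/r*np.sin(r),y/r*np.sin(r),np.cos(r)])
    else: d=np.array([x,y,1.])
    return Rm@d
def onz(c,uv,z,fish=False):
    d=ray(c,uv,fish); o=np.array(c["origin"]); return o+d*(z-o[2])/d[2]
E
python3 - <<'E'
from bench import env, cams
import cv2
from h import *
c=cams.read_camera("scene"); cv2.imwrite("pics/sc1.png",cv2.resize(c["color"][150:270,150:330,::-1],None,fx=4.4,fy=4.4,interpolation=cv2.INTER_CUBIC))
print(onz(c,(255,205),50))
c=cams.read_camera("side"); cv2.imwrite("pics/si1.png",cv2.resize(c["color"][160:270,160:325,::-1],None,fx=4.8,fy=4.8,interpolation=cv2.INTER_CUBIC))
print(onz(c,(250,222),50))
E
```

```text
[551.40502365 427.19016226  50.        ]
[579.33612122 372.44182376  50.        ]
```

View pics/sc1.png

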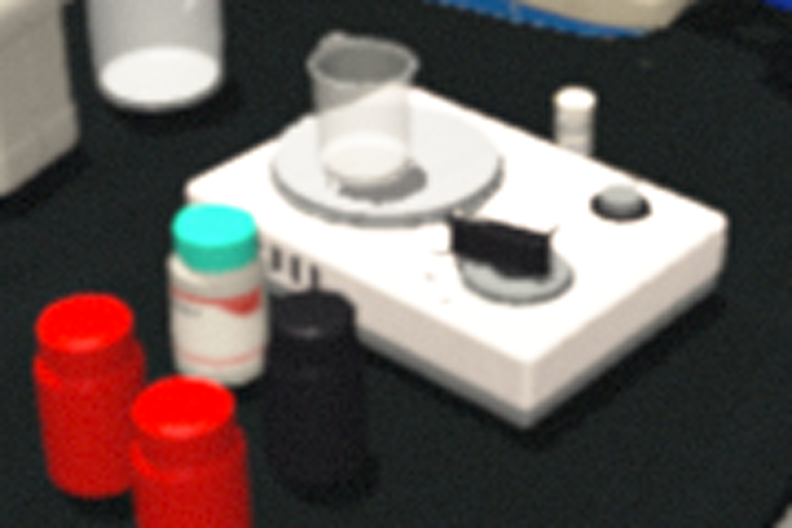

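View pics/si1.png

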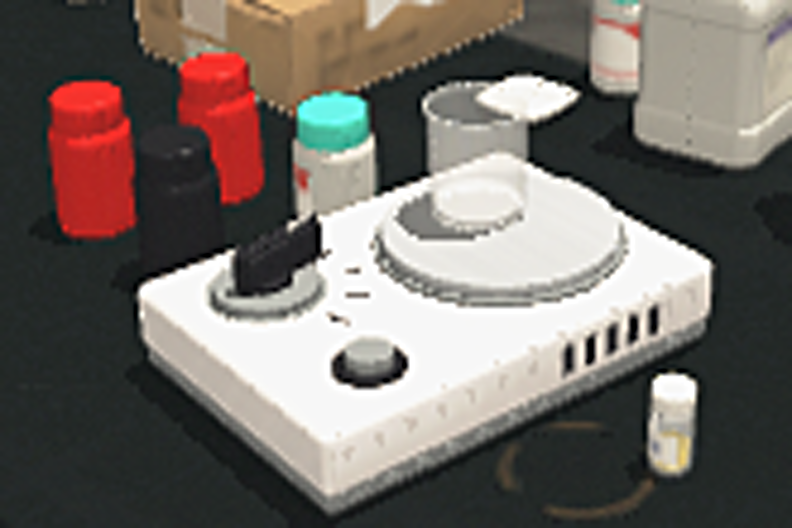

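```bash
cat > fit.py <<'E'
from bench import env, cams
from h import *
from scipy.optimize import least_squares
sc=cams.read_camera("scene"); si=cams.read_camera("side")
S=lambda p:((p[0]+.5)/4.4-.5+150,(p[1]+.5)/4.4-.5+150)
D=lambda p:((p[0]+.5)/4.8-.5+160,(p[1]+.5)/4.8-.5+160)
obs=[(sc,(-120,85,50),S((527,362))),(sc,(-120,-85,50),S((727,222))),(sc,(120,85,50),S((188,188))),(sc,(-72,-52,60),S((622,193))),
(si,(-120,-85,50),D((330,437))),(si,(-120,85,50),D((139,290))),(si,(120,-85,50),D((713,265))),(si,(120,85,50),D((503,154))),(si,(-72,-52,60),D((369,352)))]
def T(q,P):
    c,s=np.cos(q[2]),np.sin(q[2]); P=np.array(P,float); return np.array([q[0]+c*P[0]-s*P[1],q[1]+s*P[0]+c*P[1],P[2]])
def res(q): return np.concatenate([proj(c,T(q,P))[0]-uv for c,P,uv in obs])
r=least_squares(res,[565,400,0.3]); q=r.x
print(q[:2],np.degrees(q[2])); print(r.fun.reshape(-1,2).round(1))
print("axis",T(q,(-72,35,65)),"key",T(q,(-72,-52,60)))
np.save("q.npy",q)
def draw(c,n,sl,f):
    im=cv2.resize(c["color"][sl[1]:sl[3],sl[0]:sl[2],::-1],None,fx=f,fy=f,interpolation=cv2.INTER_CUBIC)
    for k in range(6):
        ang=np.radians(75-30*k)
        for rr,z,col in((38,77,(0,0,255)),(40,50,(0,255,0)),(45,50,(0,255,0))):
            uv=proj(c,T(q,(-72+rr*np.cos(ang),35+rr*np.sin(ang),z)))[0]
            cv2.circle(im,tuple(int(v) for v in ((uv[0]-sl[0]+.5)*f,(uv[1]-sl[1]+.5)*f)),2,col,-1)
    cv2.imwrite(n,im)
draw(sc,"pics/sc2.png",(235,180,315,240),10); draw(si,"pics/si2.png",(185,190,265,250),10)
E
python3 fit.py
```

```text
[589.70079446 398.11602006] 6.298505274534367
[[ 0.8 -1.9]
 [ 1.  -2.1]
 [-0.9 -1.9]
 [ 0.  -0.9]
 [-1.6  0.4]
 [-1.9 -1.5]
 [ 0.9 -1.1]
 [-0.2 -1.7]
 [-0.3 -0.8]]
axis [514.29560625 425.00575028  65.        ] key [523.84023537 338.53089812  60.        ]
```

```bash
sleep 1; ls pics
```

```text
sc1.png
sc2.png
scene0.png
si1.png
si2.png
side0.png
wrist0.png
```

View pics/sc2.png

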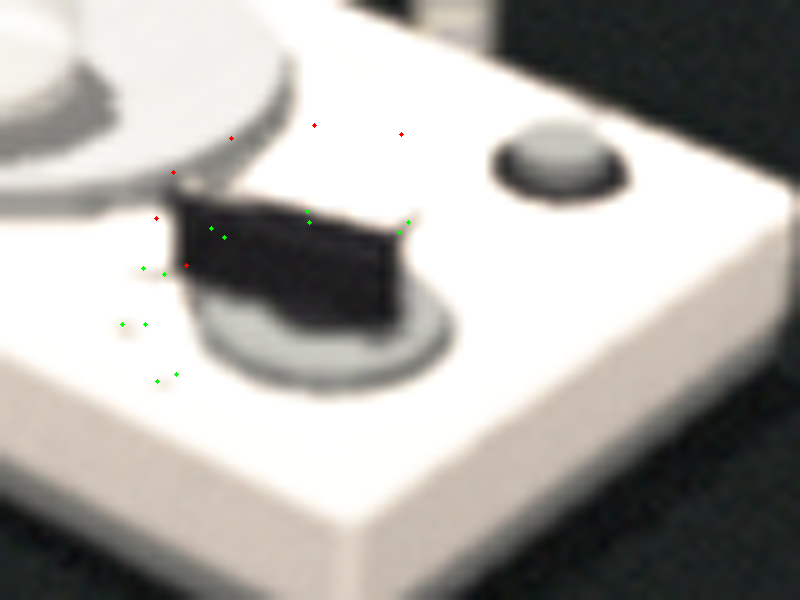

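View pics/si2.png

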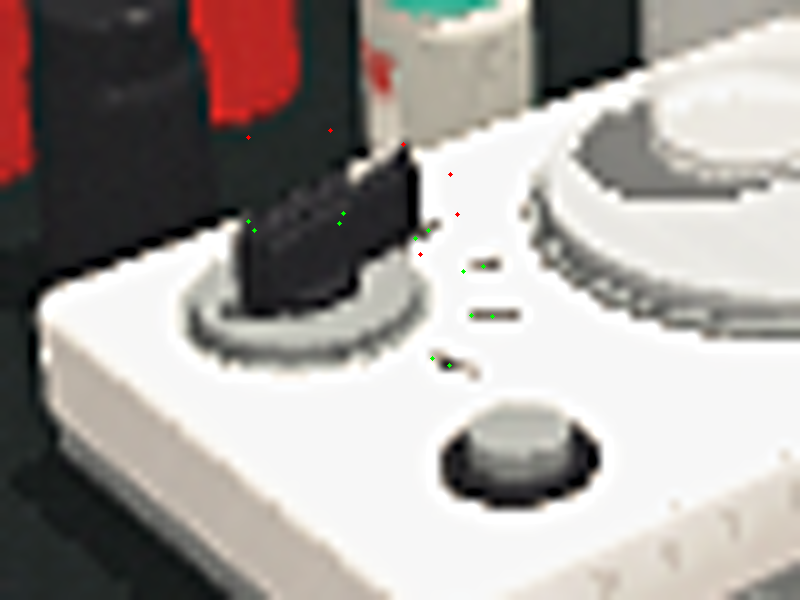

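The lever points to tick 3 at present, so two clicks clockwise are needed. I'll check how close the balance is to the path.

```bash
python3 - <<'E'
from bench import env, cams
from h import *
sc=cams.read_camera("scene"); si=cams.read_camera("side")
for p in [(207,122),(300,155),(319,130)]: print(p,onz(sc,p,20))
print("vial",onz(sc,(281,187),0),onz(si,(299,258),0)); print("jar",onz(sc,(200,235),0))
print("beaker",onz(sc,(150+365/4.4,150+160/4.4),60),onz(si,(160+478/4.8,160+205/4.8),60))
E
```

```text
(207, 122) [1114.31046474  138.16011678   20.        ]
(300, 155) [702.48478773  98.26729999  20.        ]
(319, 130) [ 795.87712438 -108.99728516   20.        ]
vial [628.60487453 257.93013958   0.        ] [632.20896987 252.80701623   0.        ]
jar [599.07282857 547.46582068   0.        ]
beaker [635.53571424 420.48871899  60.        ] [639.33795228 424.65222116  60.        ]
```

>>> step_arm:
  targets:
    - [1,0,-0.24,0,0]
    - [1,0,-0.48,0,0]
    - [1,0.12,-0.7,0,0]
    - [1,0.3,-0.82,0,0]
    - [1,0.55,-0.82,0,0]
  force: 15

```text
time_s: 1.08
tool_pos: [518.1, 136.9, 238.3]
tool_rot: [180.0, 0.0, 89.8]
wrist_force: [1.3, 0.3, 0.6]
grip_width: 0.512
```

>>> step_arm:
  targets:
    - [1,0.24,0,0.05,0]
    - [1,0.48,0,0.1,0]
    - [1,0.72,0,0.15,0]
    - [1,0.9,0,0.2,0]
    - [1,0.9,0,0.2,0]

```text
time_s: 1.7
tool_pos: [517.1, 366.2, 186.9]
tool_rot: [-179.9, -0.0, 90.2]
wrist_force: [0.1, -0.6, 0.1]
grip_width: 0.012
```

```bash
python3 - <<'E'
from bench import env, cams
from h import *
o=env.get_obs(); print(o["time_s"],o["tool_pos"],o["tool_rot"],o["grip_width"],o["wrist_force"])
for n in("wrist",):
    c=cams.read_camera(n); cv2.imwrite(f"pics/{n}3.png",cv2.resize(c["color"][:,:,::-1],None,fx=1.5,fy=1.5,interpolation=cv2.INTER_CUBIC))
    np.save("w3.npy",c,allow_pickle=True)
    q=np.load("q.npy")
    print(c["origin"],c["rotation"])
E
```

```text
1.7 [517.07431893 366.21516655 186.92421784] [-1.79915202e+02 -1.91466073e-02  9.01652061e+01] 0.012189148911031504 [ 0.14384876 -0.64850021  0.1471427 ]
[518.15596038 438.88222897 333.1587753 ] [1.64998978e+02 1.28418062e-01 1.13859858e-01]
```

View pics/wrist3.png

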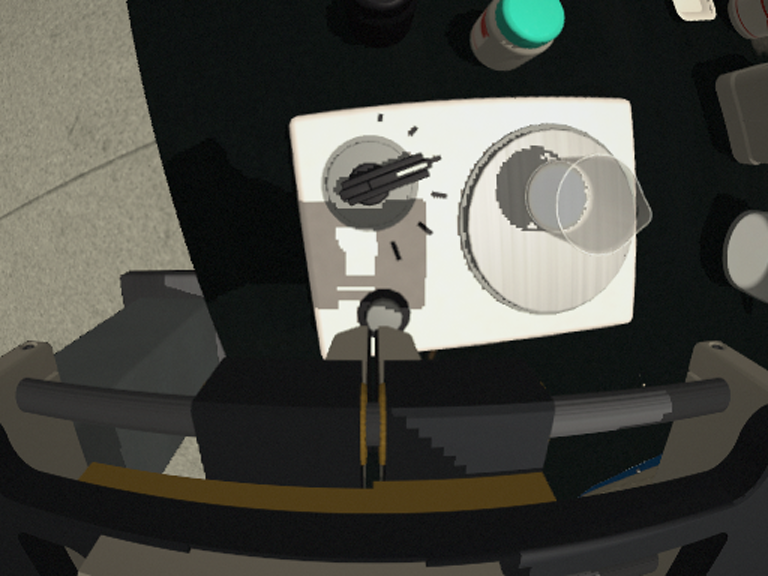

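The wrist view shows the ticks clearly. Tick 1 is the shortest, at (380,118), then (413,131), the lever at tick 3, (438,195), (425,228) for tick 5 and (396,251). I'll refine the pose from this picture.

```bash
cat > fitw.py <<'E'
from h import *
from scipy.optimize import least_squares
c=np.load("w3.npy",allow_pickle=True).item()
W=lambda p:((p[0]+.5)/1.5-.5,(p[1]+.5)/1.5-.5)
obs=[((-120,85,50),W((291,119)),1),((120,85,50),W((630,99)),1),((120,-85,50),W((633,322)),1),((-72,35,55.5),W((370,182)),1),((48,0,60),W((550,218)),1)]
for k,L,p in((0,5,(380,118)),(1,6.6,(413,131)),(3,9.8,(438.5,195)),(4,11.4,(425,228)),(5,13,(396,251))):
    a=np.radians(75-30*k); r=40+L/2; obs.append(((-72+r*np.cos(a),35+r*np.sin(a),50),W(p),1.5))
def T(q,P):
    cc,s=np.cos(q[2]),np.sin(q[2]); P=np.array(P,float); return np.array([q[0]+cc*P[0]-s*P[1],q[1]+s*P[0]+cc*P[1],P[2]])
res=lambda q: np.concatenate([w*(proj(c,T(q,P),True)[0]-uv) for P,uv,w in obs])
r=least_squares(res,[590,398,0.1],loss="soft_l1"); q=r.x; np.save("qw.npy",q)
print(q[:2],np.degrees(q[2])); print(r.fun.reshape(-1,2).round(1) if r.fun.size==20 else "")
print("axis",T(q,(-72,35,65)),"key",T(q,(-72,-52,60)))
a=onz(c,W((436,158)),77,True); b=onz(c,W((340,200)),77,True); print("lever dir",np.degrees(np.arctan2(*(a-b)[[1,0]])),a,b)
print("beaker",onz(c,W((558,196)),60,True))
E
python3 fitw.py
```

```text
[591.10825842 400.69785038] 6.541267349034533
[[-3.9 -1.8]
 [ 2.1 -1.9]
 [ 1.6  1.6]
 [-0.4  1.4]
 [ 5.5  3.1]
 [-0.5 -0.3]
 [-0.5 -0.2]
 [ 0.7 -0.2]
 [ 0.1  0.4]
 [-0.2 -0.2]]
axis [515.58981567 427.26784859  65.        ] key [525.50075175 340.83421309  60.        ]
lever dir 24.22108124456304 [553.78936365 443.68053553  77.        ] [498.95199458 419.01138876  77.        ]
beaker [637.3825123 423.6162723  60.       ]
```

>>> step_arm:
  targets:
    - [1,0.2,0.03,0,-0.22]
    - [1,0.385,0.064,0,-0.4]
    - [1,0.385,0.064,0.1,-0.478]
    - [1,0.385,0.064,0.22,-0.478]
    - [1,0.385,0.064,0.22,-0.478]

```text
time_s: 2.38
tool_pos: [533.8, 456.7, 130.8]
tool_rot: [-179.7, 0.2, 111.4]
wrist_force: [0.9, -0.3, 0.3]
grip_width: 0.005
```

```bash
python3 - <<'E'
from bench import env, cams
from h import *
o=env.get_obs(); print(o["time_s"],o["tool_pos"],o["tool_rot"],o["grip_width"],o["wrist_force"])
c=cams.read_camera("side"); cv2.imwrite("pics/si4.png",cv2.resize(c["color"][120:270,160:325,::-1],None,fx=4,fy=4,interpolation=cv2.INTER_CUBIC))
c=cams.read_camera("wrist"); cv2.imwrite("pics/w4.png",cv2.resize(c["color"][:,:,::-1],None,fx=1.5,fy=1.5,interpolation=cv2.INTER_CUBIC))
E
```

```text
2.375 [533.8067779  456.72006888 130.75801799] [-179.72896374    0.18058772  111.40517988] 0.004566444312068032 [ 0.87656599 -0.33679713  0.34722387]
```

View pics/w4.png

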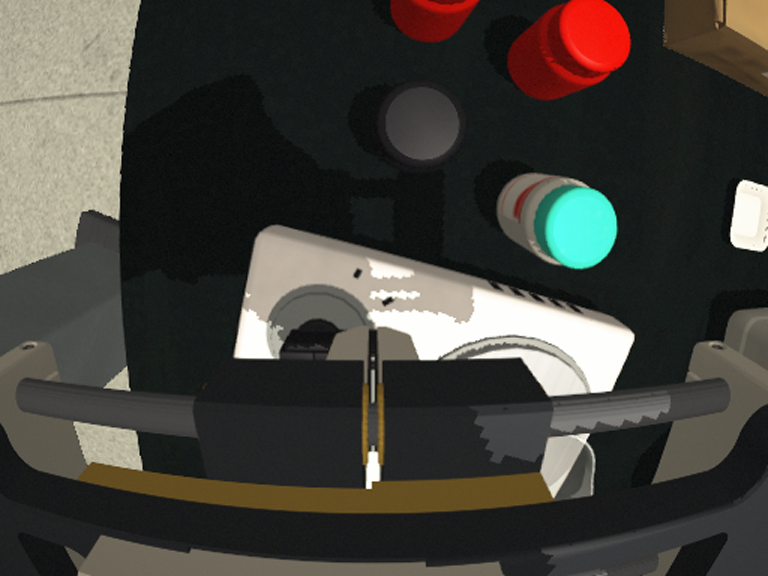

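View pics/si4.png

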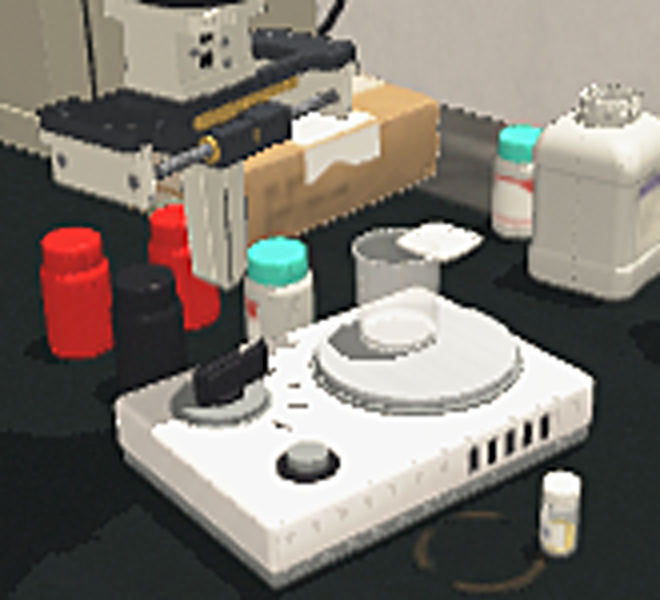

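>>> step_arm:
  targets:
    - [1,0.03,0.004,0.0,0]
    - [1,0.03,0.004,0.1,0]
    - [1,0.03,0.004,0.18,0]
    - [1,0.03,0.004,0.18,0]

```text
time_s: 2.98
tool_pos: [532.3, 465.3, 87.1]
tool_rot: [-179.8, 0.1, 111.4]
wrist_force: [-1.2, -0.2, -0.7]
grip_width: 0.005
```

```bash
cat > st.py <<'E'
import sys
from bench import env, cams
from h import *
n=sys.argv[1]
o=env.get_obs(); print(o["time_s"],o["tool_pos"],o["tool_rot"],o["grip_width"],o["wrist_force"])
ax=np.array([515,426.5]); d=o["tool_pos"][:2]-ax
print("polar",np.hypot(*d),np.degrees(np.arctan2(d[1],d[0])))
c=cams.read_camera("side"); cv2.imwrite(f"pics/si{n}.png",cv2.resize(c["color"][150:260,170:290,::-1],None,fx=5,fy=5,interpolation=cv2.INTER_CUBIC))
c=cams.read_camera("scene"); cv2.imwrite(f"pics/sc{n}.png",cv2.resize(c["color"][150:260,200:330,::-1],None,fx=5,fy=5,interpolation=cv2.INTER_CUBIC))
E
python3 st.py 5
```

```text
2.975 [532.25036006 465.31754149  87.11026937] [-1.79832880e+02  1.18465601e-01  1.11434323e+02] 0.004737214627077879 [-1.19357829 -0.17160199 -0.65121567]
polar 42.477952514566105 66.03982902659934
```

View pics/si5.png

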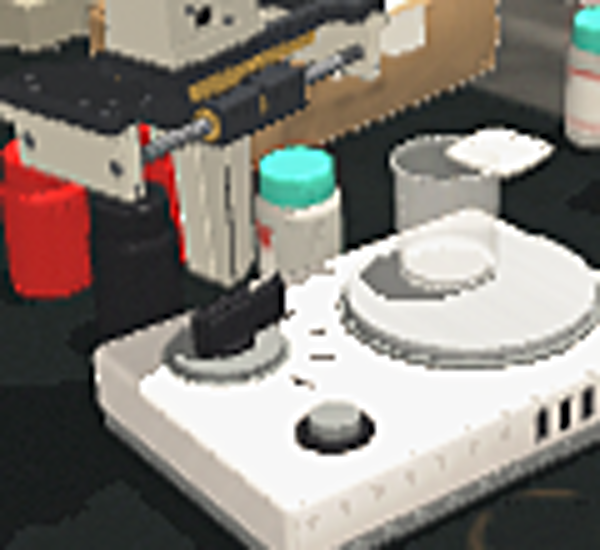

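View pics/sc5.png

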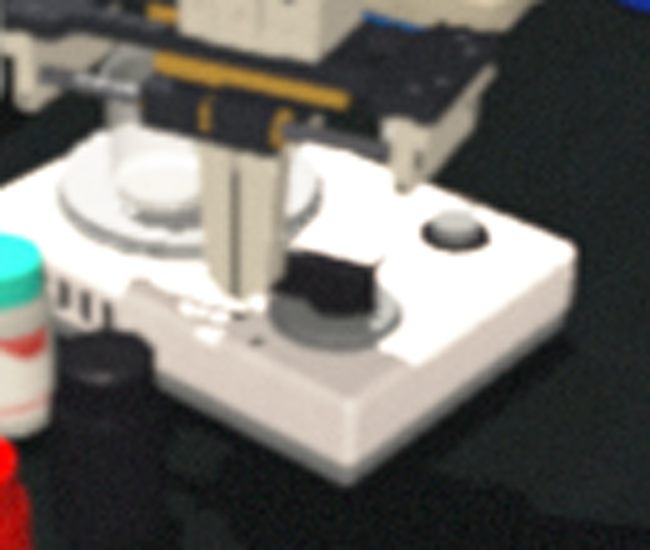

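```bash
cat > plan.py <<'E'
import sys
from bench import env
from h import *
o=env.get_obs(); p=o["tool_pos"]; yaw=o["tool_rot"][2]; ax=np.array([515,426.5])
Rm=R.from_euler("xyz",o["tool_rot"],degrees=True).as_matrix()
for a in sys.argv[1:]:
    v=a.split(","); f=float(v[0]); off=float(v[1]) if len(v)>1 else 15; z=float(v[2]) if len(v)>2 else 85; r=float(v[3]) if len(v)>3 else 30
    t=np.radians(f); u=np.array([np.cos(t),np.sin(t)]); n=np.array([-u[1],u[0]])
    P=np.r_[ax+r*u+off*n,z]
    print(a,(Rm.T@(P-p)/250).round(3),"twist",round(-(f+90-yaw)/45,3))
E
python3 plan.py 21.5,19 15 9 4 0
```

```text
21.5,19 [-0.045 -0.005  0.015] twist -0.002
15 [-0.075  0.001  0.015] twist 0.143
9 [-0.088  0.005  0.015] twist 0.276
4 [-0.099  0.008  0.015] twist 0.387
0 [-0.109  0.009  0.015] twist 0.476
```

>>> step_arm:
  targets:
    - [1,-0.045,-0.005,0.01,0]
    - [1,-0.06,0,0.01,0.07]
    - [1,-0.075,0.001,0.01,0.143]
    - [1,-0.088,0.005,0.01,0.276]
    - [1,-0.099,0.008,0.01,0.387]

```text
time_s: 3.7
tool_pos: [544.5, 443.2, 86.5]
tool_rot: [180.0, 0.1, 93.7]
wrist_force: [-0.2, 0.5, -0.0]
grip_width: 0.008
```

```bash
python3 st.py 6; python3 plan.py 4 2 0 -3
```

```text
3.7 [544.48026501 443.17482746  86.49756315] [1.79984498e+02 7.89112182e-02 9.36721270e+01] 0.007600311624542415 [-0.22482587  0.48668959 -0.04341959]
polar 33.86939467683889 29.493663029362065
4 [ 0.002 -0.002  0.005] twist -0.004
2 [-0.002  0.     0.005] twist 0.04
0 [-0.006  0.002  0.005] twist 0.085
-3 [-0.013  0.004  0.005] twist 0.151
```

View pics/si6.png

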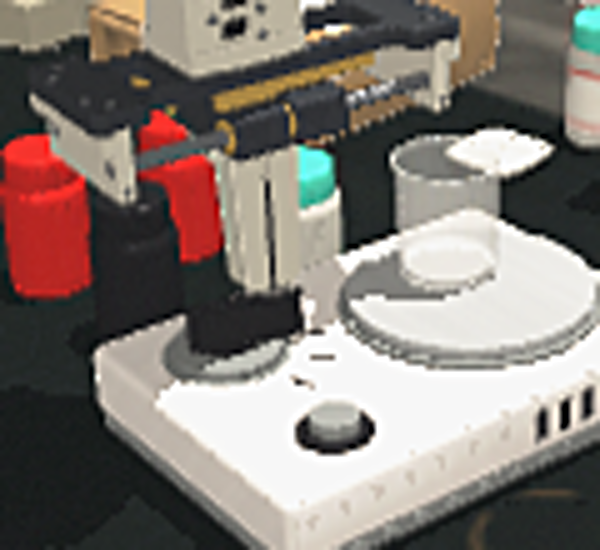

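View pics/sc6.png

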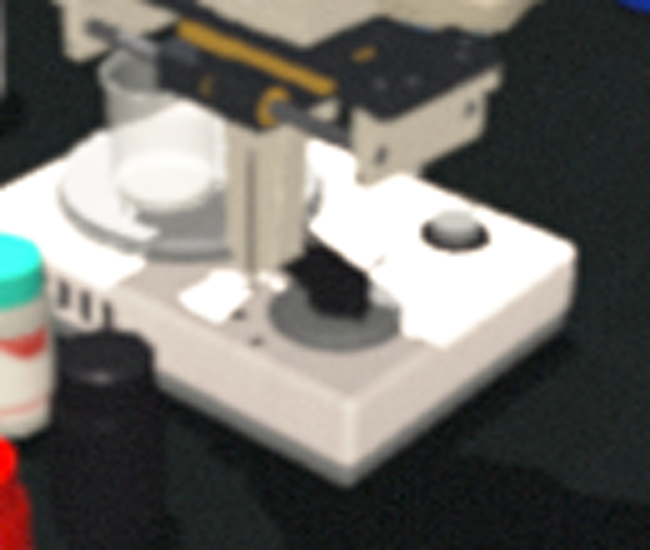

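The lever has turned, and the near-zero force suggests it snapped to tick 4. I'll carry on towards tick 5.

```bash
python3 plan.py -2 -8 -14 -19 -24 -27
```

```text
-2 [-0.01   0.004  0.005] twist 0.129
-8 [-0.024  0.008  0.006] twist 0.262
-14 [-0.037  0.011  0.006] twist 0.396
-19 [-0.049  0.012  0.006] twist 0.507
-24 [-0.061  0.012  0.006] twist 0.618
-27 [-0.068  0.012  0.006] twist 0.685
```

>>> step_arm:
  targets:
    - [1,-0.01,0.004,0.005,0.129]
    - [1,-0.024,0.008,0.006,0.262]
    - [1,-0.037,0.011,0.006,0.396]
    - [1,-0.043,0.012,0.006,0.45]
    - [1,-0.049,0.012,0.006,0.507]

```text
time_s: 4.42
tool_pos: [548.3, 431.0, 85.0]
tool_rot: [179.9, 0.1, 71.0]
wrist_force: [-0.7, 0.5, 0.3]
grip_width: 0.004
```

```bash
python3 st.py 7; python3 plan.py -17 -21 -24 -27 -30
```

```text
4.425 [548.3287434  431.0066238   85.04487617] [1.79933055e+02 8.44819620e-02 7.09586197e+01] 0.003881606727629645 [-0.71375908  0.48230635  0.34598014]
polar 33.63205011543953 7.700676805456537
-17 [ 0.006 -0.003 -0.   ] twist -0.045
-21 [-0.003  0.001 -0.   ] twist 0.043
-24 [-0.009  0.004 -0.   ] twist 0.11
-27 [-0.016  0.006 -0.   ] twist 0.177
-30 [-0.022  0.008 -0.   ] twist 0.243
```

View pics/si7.png

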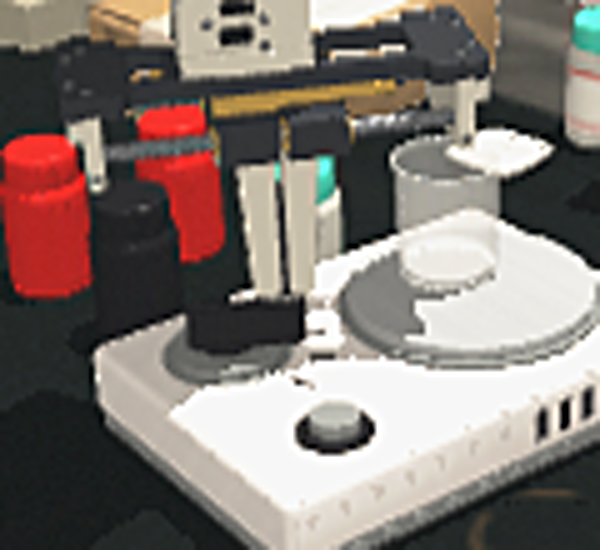

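```bash
cat > ov.py <<'E'
import sys
from bench import env, cams
from h import *
n=sys.argv[1]
q=np.load("q.npy")
def lev(ang):
    t=np.radians(ang);u=np.array([np.cos(t),np.sin(t)]);nn=np.array([-u[1],u[0]]); ax=np.array([515,426.])
    return [np.r_[ax+a*u+b*nn,77] for a,b in((-18,7.5),(38,7.5),(38,-7.5),(-18,-7.5))]
ims=[]
for cam,sl in(("side",(190,185,250,230)),("scene",(245,190,290,230))):
    c=cams.read_camera(cam); f=8
    for ang in map(float,sys.argv[2:]):
        im=cv2.resize(c["color"][sl[1]:sl[3],sl[0]:sl[2],::-1],None,fx=f,fy=f,interpolation=cv2.INTER_CUBIC)
        pts=((proj(c,np.array(lev(ang)))-np.array(sl[:2])+.5)*f).astype(int)
        if cam=="side": pts+=np.array([0,8])
        else: pts+=np.array([0,12])
        cv2.polylines(im,[pts],True,(0,0,255),1)
        ims.append(cv2.copyMakeBorder(im,0,360-im.shape[0],0,480-im.shape[1],cv2.BORDER_CONSTANT))
k=len(sys.argv)-2
out=np.vstack([np.hstack(ims[:k]),np.hstack(ims[k:])])
cv2.imwrite(f"pics/ov{n}.png",cv2.resize(out,(800,int(800*out.shape[0]/out.shape[1]))))
E
python3 ov.py 7 6.5 -8.5 -20
```

```text
(no output)
```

View pics/ov7.png

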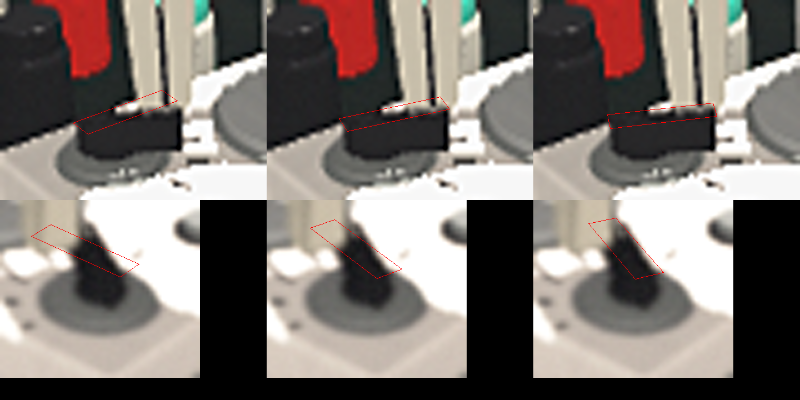

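The overlay at about -20° fits best, so the lever is following the finger just short of half-way (-23.5°). I'll continue gently.

>>> step_arm:
  targets:
    - [1,-0.003,0.001,0,0.043]
    - [1,-0.009,0.004,0,0.11]
    - [1,-0.013,0.005,0,0.15]
    - [1,-0.016,0.006,0,0.177]

```text
time_s: 5.12
tool_pos: [548.4, 426.1, 84.8]
tool_rot: [179.9, 0.1, 63.0]
wrist_force: [0.6, -0.5, 1.3]
grip_width: 0.008
```

```bash
python3 st.py 8;python3 ov.py 8 -20 -27 -38.5; python3 plan.py -27 -30,25 -30,40 -30,40,130
```

```text
5.125 [548.40020274 426.07056481  84.77976662] [1.79914068e+02 1.34364011e-01 6.29853763e+01] 0.008402946450217424 [ 0.55181836 -0.46396738  1.34992879]
polar 33.40296330671023 -0.7366263221238716
-27 [ 0.     0.001 -0.001] twist 0.002
-30,25 [ 0.034  0.006 -0.001] twist 0.069
-30,40 [ 0.094  0.009 -0.001] twist 0.069
-30,40,130 [ 0.093  0.009 -0.181] twist 0.069
```

View pics/ov8.png

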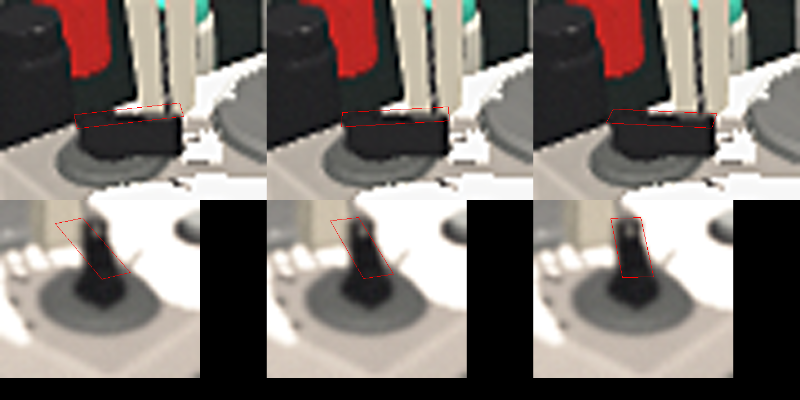

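View pics/si8.png

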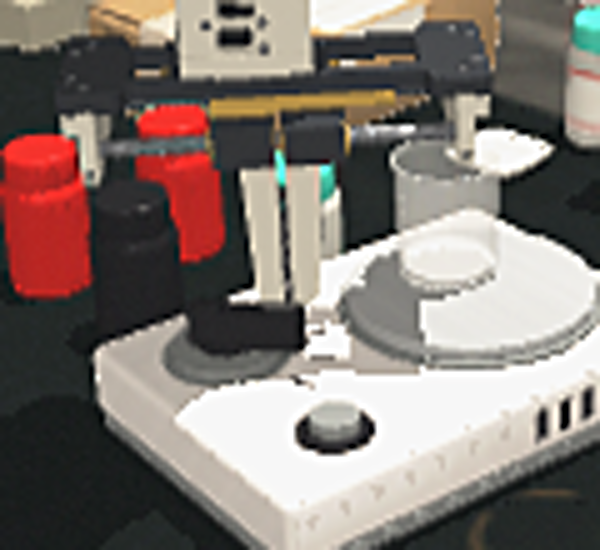

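```bash
python3 plan.py -29 -31 -33
```

```text
-29 [-0.004  0.003 -0.001] twist 0.047
-31 [-0.008  0.004 -0.001] twist 0.091
-33 [-0.013  0.006 -0.001] twist 0.135
```

>>> step_arm:
  targets:
    - [1,-0.004,0.003,0,0.047]
    - [1,-0.008,0.004,0,0.091]
    - [1,-0.008,0.004,0,0.091]

```text
time_s: 5.7
tool_pos: [548.4, 423.9, 84.8]
tool_rot: [179.9, 0.1, 59.0]
wrist_force: [-0.7, 0.5, -0.3]
grip_width: 0.001
```

```bash
python3 st.py 9;python3 ov.py 9 -20 -31 -38.5; python3 plan.py -31 -31,25 -31,40 -31,40,130
```

```text
5.7 [548.36523747 423.90373809  84.83028408] [1.79901837e+02 1.25192158e-01 5.89513292e+01] 0.0012320900218308248 [-0.70447583  0.49397311 -0.26524893]
polar 33.46609698082964 -4.449412449049385
-31 [-0.     0.001 -0.001] twist 0.0
-31,25 [ 0.04   0.001 -0.001] twist 0.0
-31,40 [ 0.1    0.001 -0.001] twist 0.0
-31,40,130 [ 0.099  0.001 -0.181] twist 0.0
```

View pics/ov9.png

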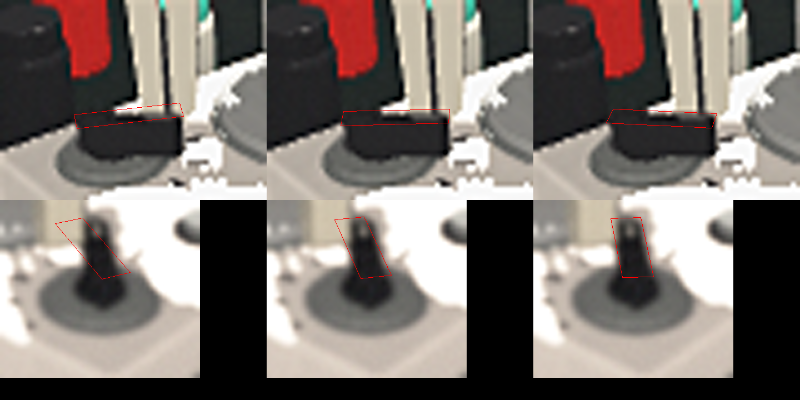

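>>> step_arm:
  targets:
    - [1,0.05,0,0,0]
    - [1,0.1,0,0,0]
    - [1,0.1,0,-0.2,0]
    - [1,0.1,0,-0.4,0]
    - [1,0.1,0,-0.4,0]

```text
time_s: 6.52
tool_pos: [563.5, 448.0, 189.3]
tool_rot: [179.8, -0.3, 59.0]
wrist_force: [-0.5, 0.2, 0.5]
grip_width: 0.003
```

```bash
cat > plan2.py <<'E'
import sys
from bench import env
from h import *
o=env.get_obs(); p=o["tool_pos"]; Rm=R.from_euler("xyz",o["tool_rot"],degrees=True).as_matrix()
print(p,o["tool_rot"],o["time_s"])
P=np.array([float(v) for v in sys.argv[1:4]]); print((Rm.T@(P-p)/250).round(3),"twist",round(-(float(sys.argv[4])-o["tool_rot"][2])/45,3))
E
python3 plan2.py 525 345 185 90
```

```text
[563.48673999 447.95927088 189.33461915] [179.7769829   -0.30631909  59.02728306] 6.525
[-0.432  0.08   0.015] twist -0.688
```

>>> step_arm:
  targets:
    - [1,-0.15,0.03,0,-0.22]
    - [1,-0.3,0.06,0,-0.45]
    - [1,-0.432,0.08,0.01,-0.688]
    - [1,-0.432,0.08,0.01,-0.688]
    - [1,-0.432,0.08,0.01,-0.688]

```text
time_s: 7.15
tool_pos: [525.5, 346.0, 186.0]
tool_rot: [179.7, -0.2, 89.9]
wrist_force: [0.4, 1.0, 0.2]
grip_width: 0.004
```

```bash
python3 plan2.py 525 340.5 90 90; python3 - <<'E'
from bench import cams
from h import *
c=cams.read_camera("wrist"); np.save("w10.npy",c,allow_pickle=True)
cv2.imwrite("pics/w10.png",cv2.resize(c["color"][:280,150:,::-1],None,fx=2.1,fy=2.1,interpolation=cv2.INTER_CUBIC))
E
```

```text
[525.45886369 346.03683358 186.00210456] [179.65554842  -0.18427126  89.89524614] 7.15
[-0.023 -0.004  0.384] twist -0.002
```

View pics/w10.png

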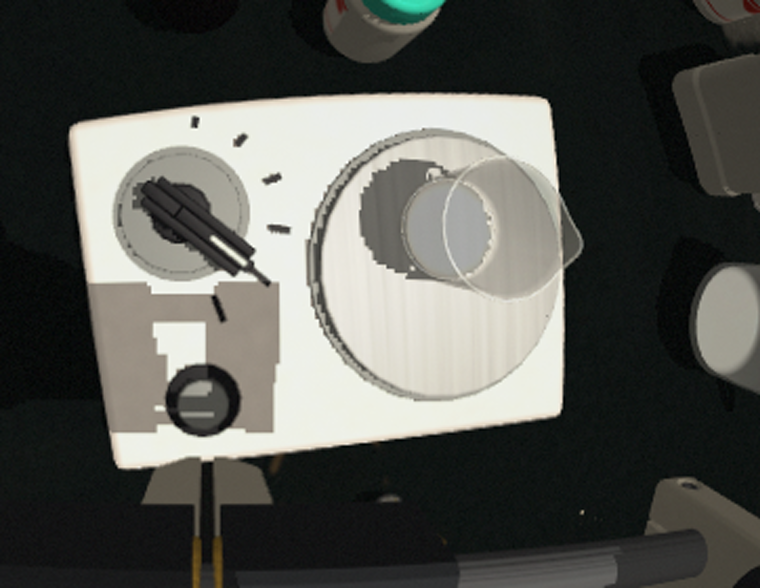

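The lever settled exactly at tick 5: its nose lines up with the tick at (262,277), tick 4 is free at (278,229) and tick 6 at (220,308). The key is at (202,400).

```bash
python3 - <<'E'
from h import *
c=np.load("w10.npy",allow_pickle=True).item()
f=lambda u,v:((u+.5)/2.1-.5+150,(v+.5)/2.1-.5)
print(onz(c,f(202,400),60,True),onz(c,f(202,400),53,True), onz(c,f(181,213),55.5,True))
E
```

```text
[524.88362948 343.88856212  60.        ] [524.86011766 341.97742511  53.        ] [516.02183496 427.47713909  55.5       ]
```

>>> step_arm:
  targets:
    - [1,-0.02,-0.002,0.1,0]
    - [1,-0.02,-0.002,0.25,0]
    - [1,-0.02,-0.002,0.38,0]
    - [1,-0.02,-0.002,0.4,0]
    - [1,-0.02,-0.002,0.4,0]

```text
time_s: 7.82
tool_pos: [525.7, 342.6, 86.1]
tool_rot: [179.6, -0.2, 90.0]
wrist_force: [0.2, 0.7, -0.3]
grip_width: 0.003
```

```bash
python3 plan2.py 525 341.3 80 90; python3 st.py 11
```

```text
[525.73117132 342.58148298  86.11405939] [179.64553354  -0.18827066  89.95207758] 7.825
[-0.005 -0.003  0.024] twist -0.001
7.825 [525.73117132 342.58148298  86.11405939] [179.64553354  -0.18827066  89.95207758] 0.0030642519441258925 [ 0.22913871  0.66604332 -0.30492045]
polar 84.60186485793248 -82.7127892239121
```

View pics/si11.png

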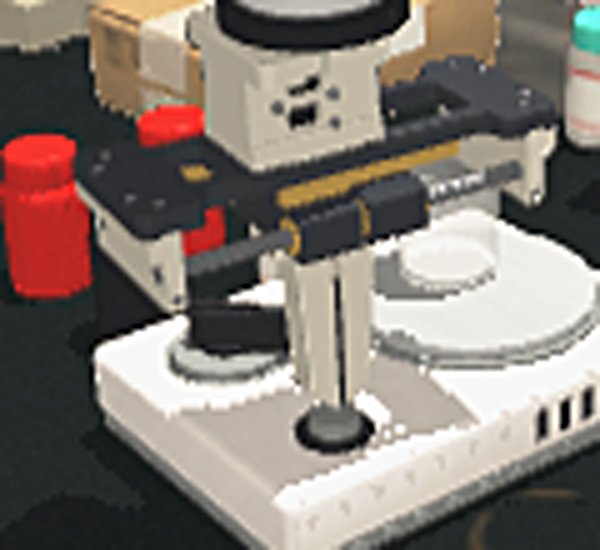

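View pics/sc11.png

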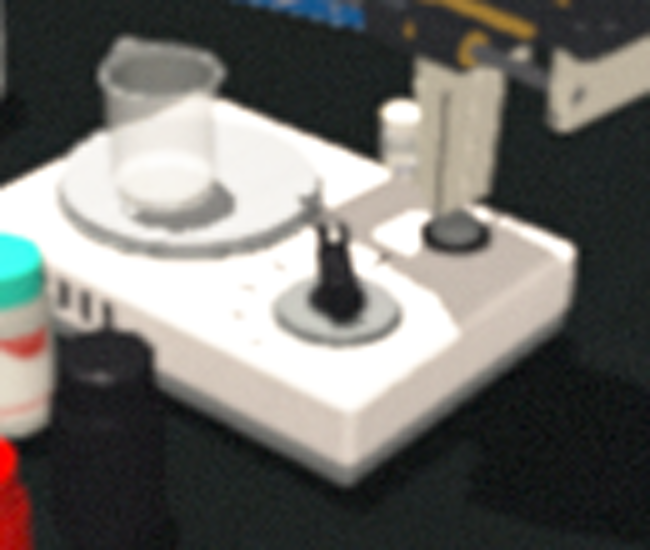

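>>> step_arm:
  targets:
    - [1,-0.004,-0.002,0.02,0]
    - [1,-0.004,-0.002,0.035,0]
    - [1,-0.004,-0.002,0.045,0]
    - [1,-0.004,-0.002,0.05,0]
    - [1,-0.004,-0.002,0.05,0]

```text
time_s: 8.55
tool_pos: [526.1, 341.7, 74.8]
tool_rot: [179.5, -0.3, 89.9]
wrist_force: [-0.8, 0.4, 4.1]
grip_width: 0.003
```

>>> step_arm:
  targets:
    - [1,0,0,0.006,0]
    - [1,0,0,0.012,0]
    - [1,0,0,0.012,0]

```text
time_s: 8.93
tool_pos: [526.1, 341.7, 74.0]
tool_rot: [179.5, -0.3, 89.9]
wrist_force: [-4.5, -2.7, 25.9]
grip_width: 0.004
```

The key is bottomed: 26 N at a tip height of 55 mm, with the tip no longer going down. Now I'll release it and retreat.

>>> step_arm:
  targets:
    - [1,0,0,-0.03,0]
    - [1,0,0,-0.1,0]
    - [1,0,0,-0.25,0]
    - [1,0,0,-0.45,0]
    - [1,0,0,-0.45,0]

```text
time_s: 9.55
tool_pos: [526.6, 342.1, 190.7]
tool_rot: [179.2, -0.5, 89.9]
wrist_force: [-1.1, 0.7, 0.5]
grip_width: 0.006
```

```bash
python3 st.py 12; python3 - <<'E'
from bench import cams
from h import *
c=cams.read_camera("wrist")
cv2.imwrite("pics/w12.png",cv2.resize(c["color"][:280,150:,::-1],None,fx=2.1,fy=2.1,interpolation=cv2.INTER_CUBIC))
E
```

```text
9.55 [526.60073632 342.09651109 190.70452643] [179.20730435  -0.52089616  89.90926033] 0.006490754078289176 [-1.11795322  0.71328184  0.53873357]
polar 85.19698365378531 -82.1740837420435
```

View pics/w12.png

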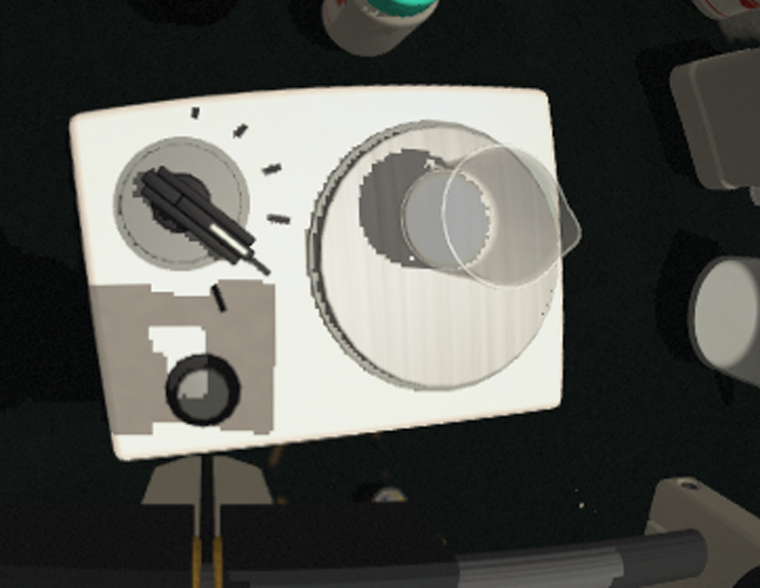

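View pics/si12.png

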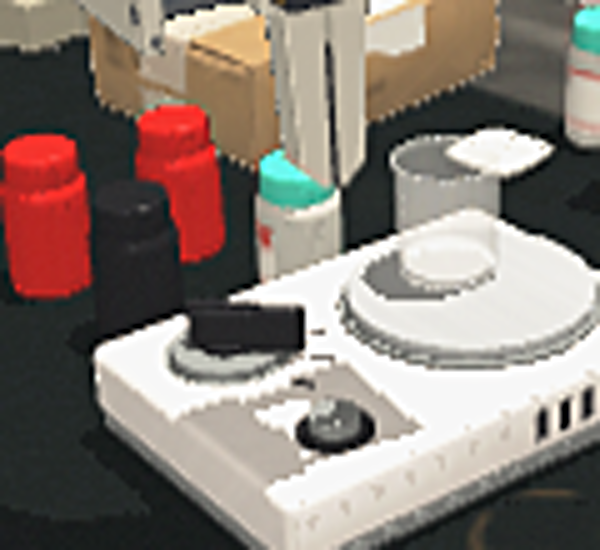

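The selector is still at tick 5 with its nose at the tick near (265,268). The key is up, and the beaker and jar have not moved. I'm handing the job in.

```bash
python3 -c "
from bench import env
print(env.finish_job())"
```

```text
the job is handed in; nothing more can be done
None
```

The selector is on the fifth tick, and the start key has been pressed all the way down and has come up again. I handed the job in at about 9.7 s.

- **Selector:** It started at tick 3. I pushed it two clicks clockwise with the closed fingertips on its counter-clockwise flank, without gripping it. The wrist camera showed the lever's nose on tick 5 before the press and again after it. I did not look from above between the two clicks; I took the stop at tick 4 from the side pictures and the near-zero force.
- **Start key:** It bottomed at about 26 N on the wrist, with the fingertip at 55 mm. That is 5 mm below the key's raised height of 60 mm. It looked raised in the last side picture.
- **Everything else:** The beaker and the jar looked unmoved in the last pictures. The vial was nearly out of view in them, so I did not check it closely, but the arm never went down near it. The gripper ended clear, about 110 mm above the key.
- **Disagreement:** The camera position estimates differed by 2 to 3 mm. I got round this by pushing in small steps and looking again.

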